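# Load the solder feeder and hold its spring arm at the stop

## Task

Set the reel of solder wire with blue flanges down upright into the black-rimmed, cork-floored turntable of the feeder and let go of it, with the feeder's spring arm still at rest. Then use its red post to wind the arm clockwise (seen from above) against its spring as far as its stop, and finish holding it there, so that a colleague can thread the wire: do not let go. Leave the smaller reel with red flanges, the bottle, the tin and the cutters where they are.

Things in the scene. Friction and masses are not known exactly. Their poses are not given: they have to be found in the camera images.
- blue_reel_centre (a point): centre of the loose reel of solder wire with blue flanges, standing upright on the bench: a solid upright cylinder 52 mm in diameter and 42 mm high (a thin wire end sticks out to one side and touches nothing), 0.22 kg or so; this point lies on its axis half-way up (21 mm above its underside), z along the axis
- turntable (a point): centre of the floor of the feeder's turntable, a black ring with a brown cork floor, the recess for the reel: 60 mm inside diameter, 68 mm outside, lip 5 mm above its floor; this floor is 14 mm above the bench, so a seated reel has its centre 21 mm above this point. The feeder is fixed to the bench: a blue base plate 170 x 320 x 8 mm; its x axis points to the back of the feeder and y along the plate to the turntable's end.
- pivot (a point): point on the vertical hinge axis of the feeder's spring arm, 28 mm above the bench, in the middle of the arm's thickness; the black hub round it is 36 mm across and reaches 46 mm above the bench. Axes as for the turntable
- red_post (a point): middle of the red upright post at the end of the spring arm, 100 mm from the hinge axis: a round post 16 mm in diameter, standing from 40 to 84 mm above the bench, this point 64 mm above it. It is fixed to the arm and can be gripped from above; the flat aluminium arm below it is 14 mm wide (22 mm across at its round end), its top 32 mm above the bench. The stop pins reach 34 mm above the bench
- dancer_arm (a joint): angle of the spring arm about its hinge in rad: 0 at rest, where its spring holds it against its rest stop, growing as it is turned clockwise seen from above, to its stop at 1.40. The spring needs about 2.5 N on the post to start it and 6 N at the stop; it springs back when let go
- red_reel_centre (a point): centre of the smaller loose reel with red flanges, 40 mm in diameter and 30 mm high, upright on the bench; not to be moved
- bottle_ipa: loose white bottle with a blue cap, 52 mm in diameter and 125 mm high, at the back of the bench; origin at the centre of its underside; not to be moved
- tin: loose round yellow tin, 59 mm in diameter and 21 mm high, at the back; origin at the centre of its underside; not to be moved
- cutters: loose side cutters with red handles lying flat at the left, 135 x 39 x 11 mm; origin at the centre of the underside; not to be moved
Not all that is in view belongs to the job. Leave any turquoise look-alike of the part that bears blue_reel_centre alone.

How it is judged:
By the outcome, as a careful person would: the job done as asked, in the order asked, and still so for the second after the job is handed in, while the arm keeps its last pose, push and grip.
It also fails if it takes over 54 s, if anything falls off the work surface, if the arm or the gripper's body presses on something with over 40 N, if the wrist force passes 120 N, or if a joint passes its speed limit or range.

## Robot

A 6-joint arm with a two-finger parallel gripper is mounted at the origin on a cart in front of the work surface, level with it; the furniture and walls round the work are solid. World frame = base frame: x ahead of the robot, y to its left, z up, the work surface at z = 0. Lengths are in m, angles in rad, forces in N, time in s.
With the tool pointing down it reaches from about 0.3 to 0.875 m from the base axis. Payload 6.4 kg.
Tool frame: the origin (TCP) lies midway between the tips of the shut fingers; the grasp point (between the pads) lies 19 mm behind it (bot.grip_point_offset is the distance from the TCP to the grasp point, in m); z points along the fingers, y is the line along which they close (so a half turn about z gives the same grasp; the last joint's range is limited). The gripper opens to 85 mm and grips with 20 to 120 N. Pads are 22 mm wide; open, the fingers measure 114 mm over their backs; the gripper's body (76 mm by 85 mm) begins 54 mm behind the grasp point. The pads swing forward as they close: fully open they stand 13 mm farther back than shut.
Start: joints at [-1.314, 0.181, 1.607, -0, 1.354, -0.206], TCP at [0.257, -0.515, 0.231] pointing down, gripper open.
Joint ranges: [-2.99, 2.99], [-0.89, 2.07], [0.3, 2.58], [-1.14, 4.28], [0, 2.63], [-3.12, 3.12]. Speed limits (rad/s): [2.57, 2.57, 3.01, 3.14, 3.14, 3.14].

## Interface

Orientations are given as a rotation vector (axis times angle).
In Python, from plant import bot gives the robot as it stands. The module is installed in compiled form; this text tells all that it offers.
- The arm moves only by the shell command python3 -m crank 'ROWS' [FORCE]. ROWS is JSON, a list of rows, each an object of numbers: "dx", "dy", "dz": the shift along the tool's x, y, z in m; "rx", "ry", "rz": the turn, a rotation vector about the tool's x, y, z in rad; "fingers": the closure, from 0 (fully open) to 1 (shut). A call has 1 to 5 rows; each row shifts and turns the commanded pose from where the row before left it, along the tool's axes as they then stand; what a row does not reach is not made up. A row lasts 1/12 s, in which the tool goes at most 41.7 mm and 7.16 degrees, less where a joint would pass 70% of its speed; a pose out of reach is approached as far as the arm can. A call is refused whole if a number of a shift passes 0.0417 or a number of a turn 0.125, either way. A call with a gripper value outside its range is refused whole. The fingers move at their own pace and stop on an object; FORCE is the grip in N (left out, the last holds). Time passes only in rows, so rows that do not move let the fingers close. It gives the time, the measured TCP pose, the force, the opening and the grip force at its end, in the units of the state.
- bot.state(): the state, without advancing time (a new reading comes with each control period).
- bot.get_image(name): name is "scene" or "top" or "wrist"; returns a dict with "image" (420x560x3 uint8, red, green, blue), "depth" (420x560 float32, m along the optical axis (not along the pixel's ray), 0 where there is no reading), "mtx" (3x3 intrinsics, pixels), "origin" and "attitude" of the camera in the world. Camera axes: x right, y up, looking along -z (the intrinsics and any distortion apply to the point x, -y, -z); pixel columns grow to the right and rows downward; lengths in m; the calibration is good to about 2 mm. A picture is of the moment at which its call begins.
- bot.sign_off(): hands the job in; it is judged then, once.
The state is a dict: "time": time; "joints": joint angles; "qvel": joint speeds; "tau": joint torques, N m; "ee_pos": TCP position; "tool_rot": TCP orientation; "contact_force": force on the tool from outside, world axes, zero at the start; "ft_torque": the same for the moment, N m; "opening": opening from 0.0 (shut) to 1.0 (fully open); "gripper_force": force on a finger pad.
Only numpy, scipy, OpenCV 4.12 (cv2) and the standard library are available. Lean on these libraries where they do the work, as an engineer would, in place of code of your own. Each camera call takes 0.05 s, during which the arm holds its last target. There are 200 camera calls.

## Working session

There is one attempt and no reset: what is moved stays moved. The work goes in short steps, Python scripts to look and compute and a shell command to move; the robot and the scene stay as the last step left them, time stands still between calls to the robot, and variables do not carry over. Pictures are saved under pics/ and viewed, at most 10 in all, crops included, and the job is handed in when it is done.

```bash
mkdir -p pics; cat > h.py <<'E'
import numpy as np, cv2
from plant import bot
def cap(n):
    d=bot.get_image(n); np.savez(f'{n}.npz',**d); return d
def save(d,fn): cv2.imwrite(fn,d['image'][:,:,::-1])
def R(d):
    a=np.asarray(d['attitude'],float)
    return a if a.shape==(3,3) else cv2.Rodrigues(a)[0]
def ray(d,u,v,z):
    K=d['mtx']; c=np.array([(u-K[0,2])/K[0,0],-(v-K[1,2])/K[1,1],-1.])
    r=R(d)@c; o=np.asarray(d['origin']); return o+r*(z-o[2])/r[2]
def proj(d,p):
    c=R(d).T@(np.asarray(p)-d['origin']); K=d['mtx']
    return K[0,0]*c[0]/-c[2]+K[0,2], K[1,1]*-c[1]/-c[2]+K[1,2]
def pts(d):
    K=d['mtx'];v,u=np.mgrid[:420,:560];z=d['depth']
    c=np.stack([(u-K[0,2])/K[0,0]*z,-(v-K[1,2])/K[1,1]*z,-z],-1)
    return c@R(d).T+np.asarray(d['origin'])
E
python3 - <<'E'
from h import *
for n in('top','scene'):
    d=cap(n); save(d,f'pics/{n}1.png'); print(n,d['origin'],d['attitude'],d['mtx'],[k for k in d])
print(bot.state())
E
```

```text
top [0.43474402 0.041904   1.30082153] [ 0.11613813 -0.1108653  -1.5702862 ] [[407.46681753   0.         281.07582475]
 [  0.         407.46681753 208.68906112]
 [  0.           0.           1.        ]] ['image', 'depth', 'mtx', 'origin', 'attitude']
scene [-0.29611446 -0.8790294   1.36291264] [ 0.74452799 -0.30184207 -0.72650782] [[540.82800031   0.         281.81519935]
 [  0.         540.82800031 207.30663085]
 [  0.           0.           1.        ]] ['image', 'depth', 'mtx', 'origin', 'attitude']
{'time': 0.1, 'joints': array([-1.31431254e+00,  1.81509443e-01,  1.60787009e+00, -1.85747658e-05,
        1.35379192e+00, -2.06304866e-01]), 'qvel': array([ 0.00100625, -0.00121142, -0.00173655, -0.00026747,  0.00098598,
        0.00128298]), 'tau': array([ 4.32162033e-04, -4.45876050e+01, -3.52235949e+01, -2.90299768e-04,
        4.15331204e-03,  2.23259235e-06]), 'ee_pos': array([ 0.25658961, -0.51403872,  0.23046856]), 'tool_rot': array([-3.05632435e+00, -7.20121149e-01,  9.06477699e-05]), 'contact_force': array([-0.2029685 ,  0.38113147,  0.60174862]), 'ft_torque': array([-0.01272344,  0.00819403, -0.0235745 ]), 'gripper_force': 0.0, 'opening': 0.9961157625747106}
```

View pics/top1.png

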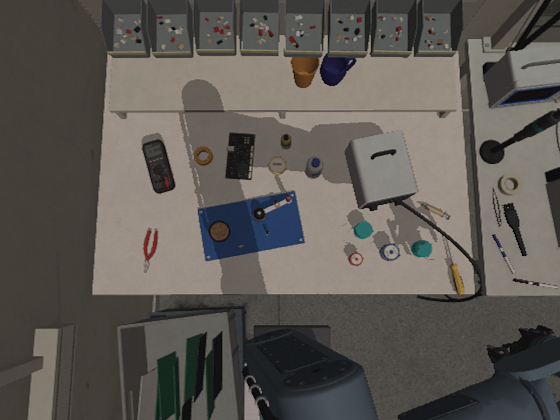

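View pics/scene1.png

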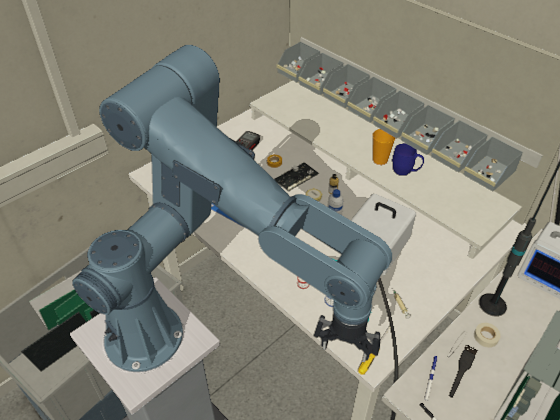

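```bash
python3 - <<'E'
from h import *
d=dict(np.load('top.npz'))
for n,u,v,z in [('blue',391,252,.042),('red',356,259,.03),('tq1',363,230,.042),('tq2',423,248,.042),('tt',219,231,.014),('pivot',260,213,.046),('post',289,200,.084)]:
    print(n,ray(d,u,v,z).round(3), pts(d)[v,u].round(3))
im=d['image']; hsv=cv2.cvtColor(im,cv2.COLOR_RGB2HSV)
m=cv2.inRange(hsv,(105,100,40),(125,255,255));
n,l,s,c=cv2.connectedComponentsWithStats(m)
for i in range(1,n):
    if s[i,4]>20: print(s[i],c[i])
k=max(range(1,n),key=lambda i:s[i,4]); k_=(l==k).astype(np.uint8)
r=cv2.minAreaRect(cv2.findContours(k_,0,2)[0][0])
print(r,[ray(d,*p,.008).round(4) for p in cv2.boxPoints(r)])
a=cv2.resize(im[185:265,195:315],None,fx=4,fy=4,interpolation=2); b=cv2.resize(im[205:285,330:440],None,fx=4,fy=4,interpolation=2)
b=cv2.copyMakeBorder(b,0,0,0,40,0)
o=np.vstack([a,b])[:600]
cv2.imwrite('pics/crop1.png',np.vstack([a,b])[:600,:,::-1])
E
```

```text
blue [ 0.483 -0.291  0.042] [ 0.482 -0.291  0.044]
red [ 0.462 -0.186  0.03 ] [ 0.462 -0.185  0.032]
tq1 [ 0.551 -0.208  0.042] [ 0.55  -0.207  0.046]
tq2 [ 0.495 -0.39   0.042] [ 0.495 -0.39   0.043]
tt [0.551 0.243 0.014] [0.551 0.243 0.011]
pivot [0.604 0.111 0.046] [0.603 0.111 0.052]
post [0.638 0.022 0.084] [0.641 0.021 0.066]
[322  54  34  31 511] [334.518591    69.05088063]
[499  85  61  20 160] [527.09375  95.7    ]
[312 158   8   9  52] [315.30769231 162.17307692]
[ 198  192  106   69 4367] [250.98946645 226.76070529]
[493 235   8  12  28] [496.35714286 240.85714286]
((249.87896728515625, 225.75985717773438), (52.068870544433594, 99.82228088378906), 79.4389877319336) [array([0.6216, 0.3188, 0.008 ]), array([0.6804, 0.0037, 0.008 ]), array([ 0.5154, -0.0254,  0.008 ]), array([0.4586, 0.2842, 0.008 ])]
```

View pics/crop1.png

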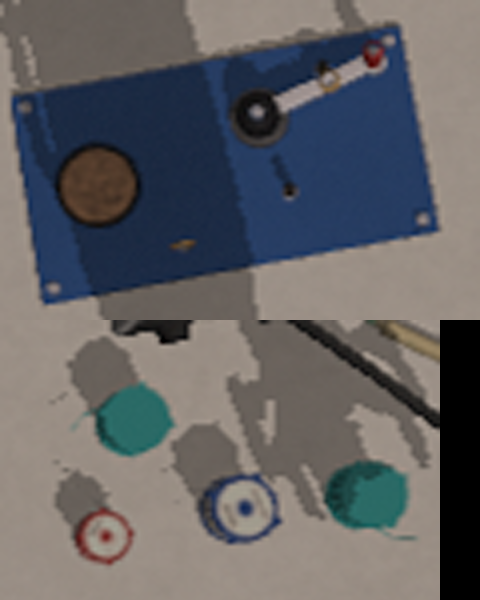

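```bash
cat >> h.py <<'E'
def go(p,yaw_deg=None):
    "print tool-frame shift to TCP target p and rz to closing axis angle yaw (mod 180); shift in CURRENT tool axes"
    s=bot.state(); T=cv2.Rodrigues(np.asarray(s['tool_rot']))[0]
    y=np.degrees(np.arctan2(T[1,1],T[0,1]))
    print('t',s['time'],'ee',np.round(s['ee_pos'],4),'yaw',round(y,1),'tilt',T[:,2].round(4),'q',np.round(s['joints'],2),'F',np.round(s['contact_force'],1),'open',round(s['opening'],3),'gf',round(s['gripper_force'],1))
    print('shift mm',(T.T@(np.asarray(p)-s['ee_pos'])*1000).round(1))
    if yaw_deg is not None:
        w=(yaw_deg-y+90)%180-90; print('rz (world yaw %.1f)'%w,'rz rad',round(-np.radians(w),3), 'shift after turn mm',(cv2.Rodrigues(T@np.array([0,0,-np.radians(w)])*0)[0] is not None) and ((T@cv2.Rodrigues(np.array([0,0,-np.radians(w)]))[0]).T@(np.asarray(p)-s['ee_pos'])*1000).round(1))
E
python3 -c "
from h import *
go([.483,-.291,.16],-15)"
```

```text
t 0.1 ee [ 0.2566 -0.514   0.2305] yaw -63.5 tilt [-4.0e-04  1.5e-03 -1.0e+00] q [-1.31  0.18  1.61 -0.    1.35 -0.21] F [-0.2  0.4  0.6] open 0.996 gf 0.0
shift mm [302.1 -98.4  70.7]
rz (world yaw 48.5) rz rad -0.846 shift after turn mm [273.9 161.   70.7]
```

```bash
python3 -m crank '[{"rz":-0.121},{"rz":-0.121},{"rz":-0.121},{"rz":-0.121},{"rz":-0.121}]'
python3 -m crank '[{"rz":-0.121},{"rz":-0.12},{"dx":0.0342,"dy":0.0201,"dz":0.008},{"dx":0.0342,"dy":0.0201,"dz":0.008},{"dx":0.0342,"dy":0.0201,"dz":0.008}]'
python3 -m crank '[{"dx":0.0342,"dy":0.0201,"dz":0.009},{"dx":0.0342,"dy":0.0201,"dz":0.009},{"dx":0.0342,"dy":0.0201,"dz":0.009},{"dx":0.0342,"dy":0.0201,"dz":0.009},{"dx":0.0342,"dy":0.0201,"dz":0.009}]'
python3 -m crank '[{"dx":0}]'
python3 - <<'E'
from h import *
go([.483,-.291,.16],-15)
d=cap('wrist'); save(d,'pics/w1.png'); print(d['origin'],d['attitude'])
print(proj(d,[.483,-.291,.042]))
E
```

```text
t 0.1 ee [ 0.2566 -0.514   0.2305] yaw -63.5 tilt [-4.0e-04  1.5e-03 -1.0e+00] q [-1.31  0.18  1.61 -0.    1.35 -0.21] F [-0.2  0.4  0.6] open 0.996 gf 0.0
shift mm [302.1 -98.4  70.7]
rz (world yaw 48.5) rz rad -0.846 shift after turn mm [273.9 161.   70.7]
[ 0.33256895 -0.47807613  0.37365877] [-0.299108    0.18578971 -1.09767895]
(np.float64(151.03141545706282), np.float64(-194.38161088531245))$[0]: bad value
$[0]: bad value
$[0]: bad value
$[0]: bad value
```

View pics/w1.png

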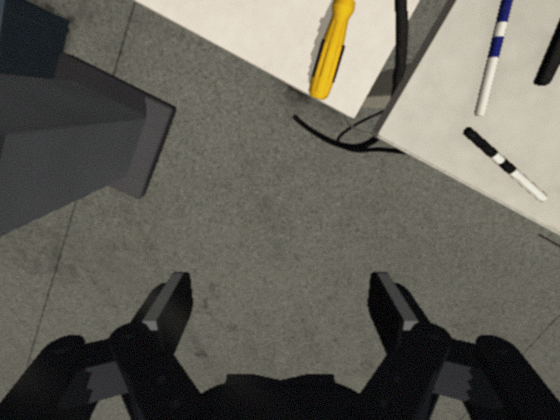

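The wrist view only shows the floor and the bench corner; the arm did not move because the rows were refused. Rows probably need all seven keys.

```bash
python3 -m crank '[{"dx":0,"dy":0,"dz":0,"rx":0,"ry":0,"rz":-0.121,"fingers":0}]'; python3 -m crank '[{"dx":0.0,"rz":-0.121,"fingers":0}]';python3 -m crank '[{"dx":0.0,"dy":0.0,"dz":0.0,"rx":0.0,"ry":0.0,"rz":-0.121}]'
```

```text
time: 0.23
ee_pos: [0.2567, -0.5142, 0.2308]
tool_rot: [-3.008, -0.903, -0.0]
contact_force: [-0.4, -0.5, -0.0]
opening: 0.998
gripper_force: 0.0$[0]: bad value
$[0]: bad value
```

```bash
python3 -m crank '[{"dx":0,"dy":0,"dz":0,"rx":0,"ry":0,"rz":-0.121,"fingers":0},{"dx":0,"dy":0,"dz":0,"rx":0,"ry":0,"rz":-0.121,"fingers":0},{"dx":0,"dy":0,"dz":0,"rx":0,"ry":0,"rz":-0.121,"fingers":0},{"dx":0,"dy":0,"dz":0,"rx":0,"ry":0,"rz":-0.121,"fingers":0},{"dx":0,"dy":0,"dz":0,"rx":0,"ry":0,"rz":-0.121,"fingers":0}]' >/dev/null
python3 -m crank '[{"dx":0,"dy":0,"dz":0,"rx":0,"ry":0,"rz":-0.12,"fingers":0},{"dx":0.0342,"dy":0.0201,"dz":0.008,"rx":0,"ry":0,"rz":0,"fingers":0},{"dx":0.0342,"dy":0.0201,"dz":0.008,"rx":0,"ry":0,"rz":0,"fingers":0},{"dx":0.0342,"dy":0.0201,"dz":0.008,"rx":0,"ry":0,"rz":0,"fingers":0},{"dx":0.0342,"dy":0.0201,"dz":0.008,"rx":0,"ry":0,"rz":0,"fingers":0}]' >/dev/null
python3 -m crank '[{"dx":0.0342,"dy":0.0201,"dz":0.009,"rx":0,"ry":0,"rz":0,"fingers":0},{"dx":0.0342,"dy":0.0201,"dz":0.009,"rx":0,"ry":0,"rz":0,"fingers":0},{"dx":0.0342,"dy":0.0201,"dz":0.009,"rx":0,"ry":0,"rz":0,"fingers":0},{"dx":0.0342,"dy":0.0201,"dz":0.009,"rx":0,"ry":0,"rz":0,"fingers":0},{"dx":0,"dy":0,"dz":0,"rx":0,"ry":0,"rz":0,"fingers":0}]'
python3 - <<'E'
from h import *
go([.483,-.291,.16],-15)
d=cap('wrist'); save(d,'pics/w2.png'); print(d['origin'],d['attitude'])
print(proj(d,[.483,-.291,.042]))
E
```

```text
time: 1.48
ee_pos: [0.4858, -0.2857, 0.1611]
tool_rot: [-2.484, -1.917, -0.003]
contact_force: [-0.3, 1.2, -1.1]
opening: 1.0
gripper_force: 0.0
t 1.4833 ee [ 0.4858 -0.2857  0.1611] yaw -14.7 tilt [-9.0e-04  4.4e-03 -1.0e+00] q [-0.74  0.23  1.7   0.    1.22 -0.49] F [-0.3  1.2 -1.1] open 1.0 gf 0.0
shift mm [-5.9 -1.3  1. ]
rz (world yaw -0.3) rz rad 0.005 shift after turn mm [-5.9 -1.3  1. ]
[ 0.5076415  -0.20612611  0.30455112] [-0.32893843  0.04485266 -0.2542256 ]
(np.float64(277.9718683398841), np.float64(208.37268534895804))
```

View pics/w2.png

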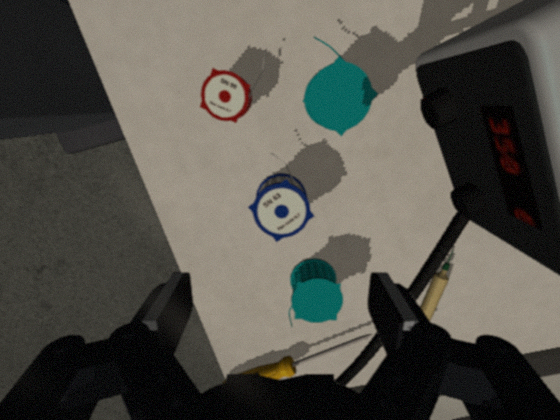

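The wrist view shows the blue reel at about (281,211), 3 px from where I predicted it. The neighbouring reels and the station sit clear of the finger line.

```bash
python3 - <<'E'
from h import *
d=dict(np.load('wrist.npz')); P=pts(d)
m=(abs(P[...,2]-.043)<.006)&(np.hypot(P[...,0]-.483,P[...,1]+.291)<.04)
(c,r)=cv2.minEnclosingCircle(np.argwhere(m)[:,::-1].astype(np.int32)); print(c,r)
v,u=np.argwhere(m).mean(0); print(u,v, ray(d,u,v,.042), ray(d,*c,.042), P[m].mean(0))
print(ray(d,281,211,.042))
q=P[P[...,2]>.02]; dd=np.hypot(q[:,0]-.483,q[:,1]+.291); k=(dd>.04)&(dd<.13); a=np.degrees(np.arctan2(q[k,1]+.291,q[k,0]-.483)).round(-1)
print({float(x):dd[k][a==x].min().round(3) for x in np.unique(a)})
E
```

```text
(280.5, 211.0) 32.88246536254883
280.6810146041507 209.96579554189086 [ 0.48495613 -0.29306406  0.042     ] [ 0.48455205 -0.29396847  0.042     ] [ 0.48500336 -0.29288229  0.04314676]
[ 0.48498449 -0.29408173  0.042     ]
{-100.0: np.float64(0.087), -90.0: np.float64(0.076), -80.0: np.float64(0.077), -70.0: np.float64(0.081), -20.0: np.float64(0.044), -10.0: np.float64(0.04), -0.0: np.float64(0.04), 10.0: np.float64(0.04), 20.0: np.float64(0.04), 30.0: np.float64(0.092), 40.0: np.float64(0.08), 50.0: np.float64(0.079), 60.0: np.float64(0.083), 70.0: np.float64(0.041), 80.0: np.float64(0.042), 90.0: np.float64(0.087), 100.0: np.float64(0.082), 110.0: np.float64(0.087), 130.0: np.float64(0.04), 140.0: np.float64(0.04), 150.0: np.float64(0.04), 160.0: np.float64(0.04), 170.0: np.float64(0.04), 180.0: np.float64(0.042)}
```

```bash

python3 -m crank '[{"dx":-0.007,"dy":0,"dz":0.03,"rx":0,"ry":0,"rz":0,"fingers":0},{"dx":0,"dy":0,"dz":0.035,"rx":0,"ry":0,"rz":0,"fingers":0},{"dx":0,"dy":0,"dz":0.035,"rx":0,"ry":0,"rz":0,"fingers":0},{"dx":0,"dy":0,"dz":0.03,"rx":0,"ry":0,"rz":0,"fingers":0},{"dx":0,"dy":0,"dz":0.02,"rx":0,"ry":0,"rz":0,"fingers":0}]' 60
python3 -m crank '[{"dx":0,"dy":0,"dz":0,"rx":0,"ry":0,"rz":0,"fingers":0},{"dx":0,"dy":0,"dz":0,"rx":0,"ry":0,"rz":0,"fingers":0.2}]'; python3 -c "
from h import *
go([.484,-.2925,.01],-15)"
```

```text
time: 1.95
ee_pos: [0.4789, -0.2984, 0.0102]
tool_rot: [-2.491, -1.909, 0.001]
contact_force: [-0.3, 0.4, 0.8]
opening: 1.0
gripper_force: 0.0
time: 2.12
ee_pos: [0.4799, -0.2989, 0.0126]
tool_rot: [-2.492, -1.909, 0.001]
contact_force: [-0.1, 0.1, 0.3]
opening: 0.889
gripper_force: 0.0
t 2.1167 ee [ 0.4799 -0.2989  0.0126] yaw -15.1 tilt [-0.002   0.0016 -1.    ] q [-0.77  0.45  1.76 -0.    0.93 -0.5 ] F [-0.1  0.1  0.3] open 0.889 gf 0.0
shift mm [7.2 2.3 2.6]
rz (world yaw 0.1) rz rad -0.001 shift after turn mm [7.2 2.3 2.6]
```

```bash

python3 -m crank '[{"dx":0.007,"dy":0.002,"dz":0.002,"rx":0,"ry":0,"rz":0,"fingers":0.2},{"dx":0,"dy":0,"dz":0,"rx":0,"ry":0,"rz":0,"fingers":0.2},{"dx":0,"dy":0,"dz":0,"rx":0,"ry":0,"rz":0,"fingers":0.2}]' >/dev/null; python3 - <<'E'
from h import *
go([.484,-.2925,.01],-15)
d=cap('wrist'); save(d,'pics/w3.png')
E
```

```text
t 2.3667 ee [ 0.486  -0.293   0.0131] yaw -15.0 tilt [ 0.0022 -0.0021 -1.    ] q [-0.75  0.45  1.76 -0.    0.93 -0.49] F [-0.2 -0.8  1. ] open 0.798 gf 0.0
shift mm [ 0.  -2.1  3.1]
rz (world yaw -0.0) rz rad 0.0 shift after turn mm [ 0.  -2.1  3.1]
```

View pics/w3.png

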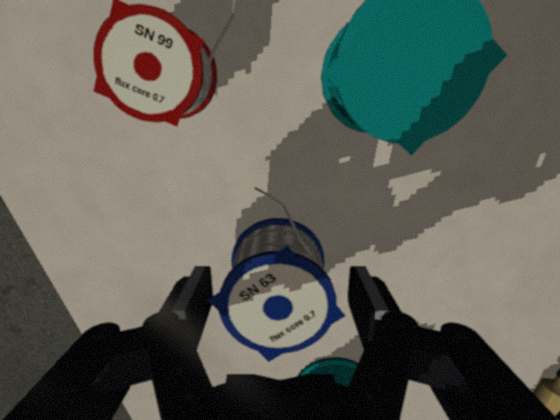

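The blue reel sits centred between the pads, hub at (277,308). I'll lower 3 mm and close.

```bash

python3 -m crank '[{"dx":0,"dy":-0.001,"dz":0.003,"rx":0,"ry":0,"rz":0,"fingers":0.3},{"dx":0,"dy":0,"dz":0,"rx":0,"ry":0,"rz":0,"fingers":0.6},{"dx":0,"dy":0,"dz":0,"rx":0,"ry":0,"rz":0,"fingers":0.6},{"dx":0,"dy":0,"dz":0,"rx":0,"ry":0,"rz":0,"fingers":0.6},{"dx":0,"dy":0,"dz":0,"rx":0,"ry":0,"rz":0,"fingers":0.6}]' 50; python3 -m crank '[{"dx":0,"dy":0,"dz":0,"rx":0,"ry":0,"rz":0,"fingers":0.6},{"dx":0,"dy":0,"dz":0,"rx":0,"ry":0,"rz":0,"fingers":0.6},{"dx":0,"dy":0,"dz":0,"rx":0,"ry":0,"rz":0,"fingers":0.6}]'
python3 -c "
from h import *
go([.551,.243,.1],-15)"
```

```text
time: 2.83
ee_pos: [0.4842, -0.2925, 0.009]
tool_rot: [2.492, 1.912, 0.0]
contact_force: [-1.1, 1.6, 5.4]
opening: 0.594
gripper_force: 52.1
time: 3.08
ee_pos: [0.4842, -0.2924, 0.009]
tool_rot: [2.492, 1.912, 0.0]
contact_force: [-0.2, 1.1, 6.2]
opening: 0.592
gripper_force: 52.1
t 3.0833 ee [ 0.4842 -0.2924  0.009 ] yaw -15.0 tilt [ 6.e-04 -5.e-04 -1.e+00] q [-0.75  0.46  1.76  0.    0.92 -0.49] F [-0.2  1.1  6.2] open 0.592 gf 52.1
shift mm [534.4 -74.1 -91.3]
rz (world yaw 0.0) rz rad -0.0 shift after turn mm [534.4 -74.  -91.3]
```

```bash

python3 -m crank '[{"dx":0,"dy":0,"dz":-0.02,"rx":0,"ry":0,"rz":0,"fingers":0.6},{"dx":0,"dy":0,"dz":-0.03,"rx":0,"ry":0,"rz":0,"fingers":0.6},{"dx":0,"dy":0,"dz":-0.035,"rx":0,"ry":0,"rz":0,"fingers":0.6},{"dx":0.01,"dy":0,"dz":-0.02,"rx":0,"ry":0,"rz":0,"fingers":0.6},{"dx":0.024,"dy":-0.003,"dz":0,"rx":0,"ry":0,"rz":0,"fingers":0.6}]'
for i in 1 2; do python3 -m crank '[{"dx":0.04,"dy":-0.0056,"dz":0,"rx":0,"ry":0,"rz":0,"fingers":0.6},{"dx":0.04,"dy":-0.0056,"dz":0,"rx":0,"ry":0,"rz":0,"fingers":0.6},{"dx":0.04,"dy":-0.0056,"dz":0,"rx":0,"ry":0,"rz":0,"fingers":0.6},{"dx":0.04,"dy":-0.0056,"dz":0,"rx":0,"ry":0,"rz":0,"fingers":0.6},{"dx":0.04,"dy":-0.0056,"dz":0,"rx":0,"ry":0,"rz":0,"fingers":0.6}]'; done
python3 -m crank '[{"dx":0.035,"dy":-0.0056,"dz":0,"rx":0,"ry":0,"rz":0,"fingers":0.6},{"dx":0.025,"dy":-0.004,"dz":0,"rx":0,"ry":0,"rz":0,"fingers":0.6},{"dx":0.015,"dy":-0.002,"dz":0,"rx":0,"ry":0,"rz":0,"fingers":0.6},{"dx":0,"dy":0,"dz":0,"rx":0,"ry":0,"rz":0,"fingers":0.6},{"dx":0,"dy":0,"dz":0,"rx":0,"ry":0,"rz":0,"fingers":0.6}]'
python3 - <<'E'
from h import *
go([.551,.243,.1],-15)
d=cap('wrist'); save(d,'pics/w4.png'); print(proj(d,[.551,.243,.014]),proj(d,[.604,.111,.046]))
E
```

```text
time: 3.5
ee_pos: [0.4925, -0.2629, 0.1187]
tool_rot: [2.487, 1.903, 0.002]
contact_force: [0.9, -0.3, -2.6]
opening: 0.593
gripper_force: 53.1
time: 3.92
ee_pos: [0.5137, -0.0562, 0.1127]
tool_rot: [-2.492, -1.911, 0.001]
contact_force: [0.8, 1.1, -3.1]
opening: 0.596
gripper_force: 53.1
time: 4.33
ee_pos: [0.5385, 0.1443, 0.1126]
tool_rot: [-2.492, -1.912, 0.002]
contact_force: [0.9, -0.7, -3.0]
opening: 0.59
gripper_force: 53.1
time: 4.75
ee_pos: [0.5466, 0.2182, 0.1124]
tool_rot: [-2.49, -1.914, 0.003]
contact_force: [0.3, -0.9, -2.4]
opening: 0.591
gripper_force: 53.1
t 4.75 ee [0.5466 0.2182 0.1124] yaw -14.9 tilt [-1.7e-03 -7.0e-04 -1.0e+00] q [ 0.18  0.34  1.66 -0.    1.14  0.44] F [ 0.3 -0.9 -2.4] open 0.591 gf 53.1
shift mm [25.1 -2.1 12.3]
rz (world yaw -0.1) rz rad 0.002 shift after turn mm [25.1 -2.2 12.3]
(np.float64(276.56371659373065), np.float64(179.28753082790598)) (np.float64(380.70227071700435), np.float64(324.50258269417844))
```

View pics/w4.png

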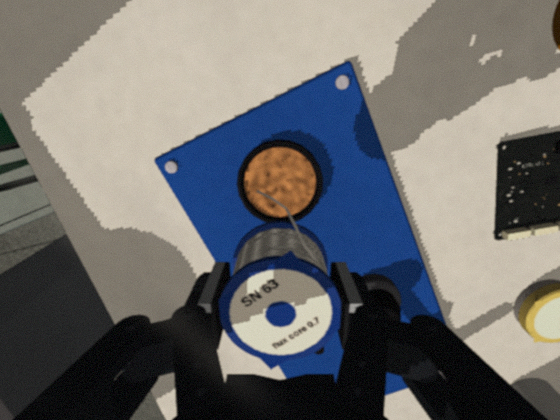

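The turntable is at about (280,181) and the held reel is upright, hub at (281,314). I'll measure both centres.

```bash
python3 - <<'E'
from h import *
d=dict(np.load('wrist.npz')); P=pts(d)
hsv=cv2.cvtColor(d['image'],cv2.COLOR_RGB2HSV)
m=cv2.inRange(hsv,(5,90,60),(22,255,255)); m[:110]=0;m[250:]=0;m[:,:220]=0;m[:,340:]=0
h=cv2.convexHull(np.argwhere(m)[:,::-1].astype(np.int32)); e=cv2.fitEllipse(h);print(e, ray(d,*e[0],.014), ray(d,*cv2.minEnclosingCircle(h)[0],.014))
s=bot.state();T=cv2.Rodrigues(s['tool_rot'])[0]
L=(P-s['ee_pos'])@T
box=(abs(L[...,0])<.035)&(abs(L[...,1])<.0255)
zz=L[box][:,2]; print(np.histogram(zz,bins=np.arange(-.06,.03,.004)))
# label: bright, low saturation
lab=box&(hsv[...,1]<70)&(hsv[...,2]>120)&(L[...,2]<-.015)
c=cv2.minEnclosingCircle(np.argwhere(lab)[:,::-1].astype(np.int32)); zt=np.median(L[lab][:,2]); w=ray(d,*c[0],s['ee_pos'][2]-zt)
print(c,'ztop tool',zt,(w-s['ee_pos'])@T*1000)
bl=box&(hsv[...,0]>105)&(hsv[...,0]<125)&(hsv[...,1]>120)&(abs(L[...,2]-zt)<.004)
c=cv2.minEnclosingCircle(np.argwhere(bl)[:,::-1].astype(np.int32)); print(c,(ray(d,*c[0],s['ee_pos'][2]-zt)-s['ee_pos'])@T*1000)
E
```

```text
((279.71441650390625, 181.42642211914062), (70.606201171875, 72.8045883178711), 102.42344665527344) [0.55297156 0.24066975 0.014     ] [0.5527489  0.24043884 0.014     ]
(array([  113,    28,     0,     0,    93,   132, 10250,   163,   135,
         398,   414,   341,   312,   285,   248,   206,   761,    12,
           0,     0,     0,     0]), array([-6.00000000e-02, -5.60000000e-02, -5.20000000e-02, -4.80000000e-02,
       -4.40000000e-02, -4.00000000e-02, -3.60000000e-02, -3.20000000e-02,
       -2.80000000e-02, -2.40000000e-02, -2.00000000e-02, -1.60000000e-02,
       -1.20000000e-02, -8.00000000e-03, -4.00000000e-03,  5.55111512e-17,
        4.00000000e-03,  8.00000000e-03,  1.20000000e-02,  1.60000000e-02,
        2.00000000e-02,  2.40000000e-02,  2.80000000e-02]))
((251.5, 354.0), 97.06322479248047) ztop tool -0.03411570827426884 [-21.41911999 -12.24431321 -34.0750034 ]
((279.8009948730469, 314.9994201660156), 64.8071060180664) [ -0.66982238   0.26547664 -34.11535501]
```

```bash

python3 -m crank '[{"dx":0.012,"dy":0,"dz":0.02,"rx":0,"ry":0,"rz":0,"fingers":0.6},{"dx":0.012,"dy":-0.0005,"dz":0.03,"rx":0,"ry":0,"rz":0,"fingers":0.6},{"dx":0,"dy":0,"dz":0.018,"rx":0,"ry":0,"rz":0,"fingers":0.6},{"dx":0,"dy":0,"dz":0,"rx":0,"ry":0,"rz":0,"fingers":0.6},{"dx":0,"dy":0,"dz":0,"rx":0,"ry":0,"rz":0,"fingers":0.6}]'
python3 - <<'E'
from h import *
go([.5525,.2417,.022],-15)
d=cap('wrist'); save(d,'pics/w5.png')
hsv=cv2.cvtColor(d['image'],cv2.COLOR_RGB2HSV)
E
```

```text
time: 5.22
ee_pos: [0.5521, 0.2395, 0.0441]
tool_rot: [-2.493, -1.91, 0.005]
contact_force: [-0.1, -0.4, -2.7]
opening: 0.595
gripper_force: 53.1
t 5.2167 ee [0.5521 0.2395 0.0441] yaw -15.1 tilt [-0.0035 -0.0011 -1.    ] q [ 0.21  0.47  1.65 -0.    1.02  0.48] F [-0.1 -0.4 -2.7] open 0.595 gf 53.1
shift mm [ 2.2 -0.1 22.1]
rz (world yaw 0.1) rz rad -0.002 shift after turn mm [ 2.2 -0.1 22.1]
```

View pics/w5.png

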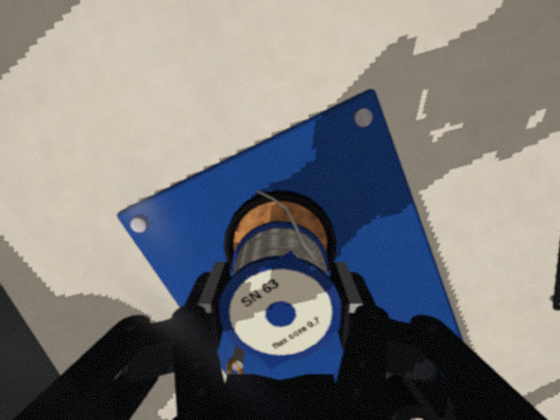

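The reel is lined up over the turntable ring (ring centre about (280,240), seen past the reel). I'll descend.

```bash

python3 -m crank '[{"dx":0.002,"dy":0,"dz":0.01,"rx":0,"ry":0,"rz":0,"fingers":0.6},{"dx":0,"dy":0,"dz":0.007,"rx":0,"ry":0,"rz":0,"fingers":0.6},{"dx":0,"dy":0,"dz":0.003,"rx":0,"ry":0,"rz":0,"fingers":0.6},{"dx":0,"dy":0,"dz":0,"rx":0,"ry":0,"rz":0,"fingers":0.6},{"dx":0,"dy":0,"dz":0,"rx":0,"ry":0,"rz":0,"fingers":0.6}]'
python3 -c "
from h import *
go([.5525,.2417,.022],-15)"
```

```text
time: 5.68
ee_pos: [0.5536, 0.2429, 0.0252]
tool_rot: [-2.492, -1.912, 0.0]
contact_force: [0.7, -0.4, -2.3]
opening: 0.596
gripper_force: 53.1
t 5.6833 ee [0.5536 0.2429 0.0252] yaw -15.0 tilt [-3.e-04 -1.e-04 -1.e+00] q [ 0.22  0.5   1.65 -0.    0.99  0.48] F [ 0.7 -0.4 -2.3] open 0.596 gf 53.1
shift mm [-1.5 -0.8  3.2]
rz (world yaw 0.0) rz rad -0.0 shift after turn mm [-1.5 -0.8  3.2]
```

```bash

python3 -m crank '[{"dx":-0.001,"dy":0,"dz":0.002,"rx":0,"ry":0,"rz":0,"fingers":0.6},{"dx":0,"dy":0,"dz":0.0015,"rx":0,"ry":0,"rz":0,"fingers":0.6},{"dx":0,"dy":0,"dz":0,"rx":0,"ry":0,"rz":0,"fingers":0.6},{"dx":0,"dy":0,"dz":0,"rx":0,"ry":0,"rz":0,"fingers":0.6}]'
python3 -c "
from h import *
go([.5525,.2417,.022],-15)"
```

```text
time: 6.02
ee_pos: [0.554, 0.242, 0.023]
tool_rot: [2.492, 1.912, 0.001]
contact_force: [-2.8, -2.9, 5.0]
opening: 0.592
gripper_force: 53.9
t 6.0167 ee [0.554 0.242 0.023] yaw -15.0 tilt [ 9.e-04 -0.e+00 -1.e+00] q [ 0.22  0.5   1.65 -0.    0.98  0.48] F [-2.8 -2.9  5. ] open 0.592 gf 53.9
shift mm [-0.7 -1.4  1. ]
rz (world yaw 0.0) rz rad -0.0 shift after turn mm [-0.7 -1.4  1. ]
```

```bash

python3 -m crank '[{"dx":0,"dy":0,"dz":0,"rx":0,"ry":0,"rz":0,"fingers":0.3},{"dx":0,"dy":0,"dz":0,"rx":0,"ry":0,"rz":0,"fingers":0.1},{"dx":0,"dy":0,"dz":0,"rx":0,"ry":0,"rz":0,"fingers":0},{"dx":0,"dy":0,"dz":0,"rx":0,"ry":0,"rz":0,"fingers":0},{"dx":0,"dy":0,"dz":0,"rx":0,"ry":0,"rz":0,"fingers":0}]'
python3 -m crank '[{"dx":0,"dy":0,"dz":-0.02,"rx":0,"ry":0,"rz":0,"fingers":0},{"dx":0,"dy":0,"dz":-0.035,"rx":0,"ry":0,"rz":0,"fingers":0},{"dx":0,"dy":0,"dz":-0.04,"rx":0,"ry":0,"rz":0,"fingers":0},{"dx":-0.035,"dy":0,"dz":-0.02,"rx":0,"ry":0,"rz":0,"fingers":0},{"dx":-0.04,"dy":0,"dz":0,"rx":0,"ry":0,"rz":0,"fingers":0}]'
python3 -m crank '[{"dx":-0.02,"dy":0,"dz":0,"rx":0,"ry":0,"rz":0,"fingers":0},{"dx":0,"dy":0,"dz":0,"rx":0,"ry":0,"rz":0,"fingers":0}, {"dx":0,"dy":0,"dz":0,"rx":0,"ry":0,"rz":0,"fingers":0}]'
python3 - <<'E'
from h import *
d=cap('wrist'); save(d,'pics/w6.png')
P=pts(d);hsv=cv2.cvtColor(d['image'],cv2.COLOR_RGB2HSV)
m=(abs(P[...,2]-.057)<.005)&(np.hypot(P[...,0]-.553,P[...,1]-.241)<.04); q=P[m]
print(q.mean(0),q.max(0)-q.min(0)); A=np.c_[q[:,:2]-q[:,:2].mean(0),np.ones(len(q))]; print(np.linalg.lstsq(A,q[:,2],rcond=None)[0])
go([.638,.022,.15],None)
E
```

```text
time: 6.43
ee_pos: [0.5536, 0.242, 0.0217]
tool_rot: [-2.493, -1.912, -0.0]
contact_force: [-0.0, 0.8, 0.4]
opening: 0.995
gripper_force: 0.0
time: 6.85
ee_pos: [0.5381, 0.171, 0.143]
tool_rot: [2.484, 1.914, 0.016]
contact_force: [1.2, -0.6, 0.3]
opening: 0.996
gripper_force: 0.0
time: 7.1
ee_pos: [0.5289, 0.1494, 0.1371]
tool_rot: [2.495, 1.909, 0.001]
contact_force: [0.0, -0.7, -0.9]
opening: 1.0
gripper_force: 0.0
[0.55430317 0.24167662 0.05696853] [0.05461641 0.05513409 0.00540101]
[-0.00117034 -0.00154324  0.05696853]
t 7.15 ee [0.5291 0.1503 0.137 ] yaw -15.1 tilt [ 5.e-04  5.e-04 -1.e+00] q [0.06 0.23 1.75 0.   1.16 0.32] F [ 0.5 -0.2 -0.6] open 0.999 gf 0.0
shift mm [-95.5 138.5 -13. ]
```

View pics/w6.png

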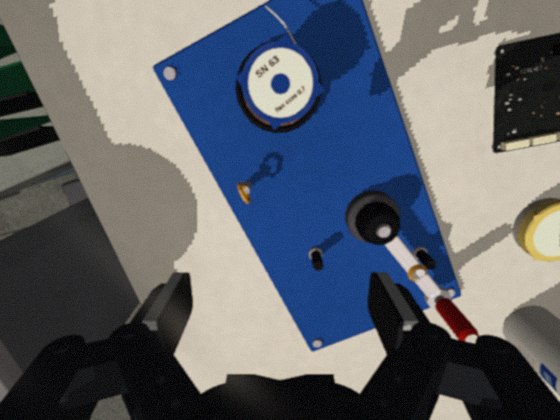

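The reel is seated level in the turntable, top at z≈0.057. The red post is at about (455,318), and the bottle is close by at the lower right.

```bash
python3 - <<'E'
from h import *
d=dict(np.load('wrist.npz')); P=pts(d)
hsv=cv2.cvtColor(d['image'],cv2.COLOR_RGB2HSV)
red=(((hsv[...,0]<6)|(hsv[...,0]>174))&(hsv[...,1]>150)&(hsv[...,2]>50)); red[:250]=0
q=P[red]; print('post pts',len(q),np.median(q,0),q.min(0),q.max(0)); t=q[q[:,2]>.08]; print('top',t.mean(0),len(t))
hub=(abs(P[...,2]-.046)<.003)&(np.hypot(P[...,0]-.604,P[...,1]-.111)<.025); print('hub',P[hub].mean(0))
D=cap('top'); Q=pts(D); 
r=Q[(Q[...,2]>.06)&(np.hypot(Q[...,0]-.638,Q[...,1]-.022)<.16)&(Q[...,2]<.2)]
import collections
H=collections.Counter(map(tuple,(r[:,:2]/.01).round().astype(int)))
print({(k[0]*10,k[1]*10):int(1000*np.max(r[(abs(r[:,0]-k[0]*.01)<.006)&(abs(r[:,1]-k[1]*.01)<.006),2])) for k in sorted(H)})
hs=cv2.cvtColor(D['image'],cv2.COLOR_RGB2HSV); m=(((hs[...,0]<6)|(hs[...,0]>174))&(hs[...,1]>130)); m[:190]=0;m[210:]=0;m[:,:275]=0;m[:,300:]=0
v,u=np.argwhere(m).mean(0);print(u,v,ray(D,u,v,.07),ray(D,u,v,.084))
print('bottle',ray(D,315.3,162.2,.125))
E
```

```text
post pts 741 [0.64580052 0.0286636  0.06755494] [0.55127545 0.02049803 0.04016076] [0.65512306 0.2293933  0.28027573]
top [0.64241703 0.03688574 0.09198226] 148
hub [0.60561328 0.11406627 0.04549002]
{(np.int64(640), np.int64(20)): 82, (np.int64(640), np.int64(30)): 82, (np.int64(650), np.int64(20)): 87, (np.int64(650), np.int64(30)): 83, (np.int64(720), np.int64(-70)): 94, (np.int64(720), np.int64(-60)): 96, (np.int64(720), np.int64(-50)): 95, (np.int64(730), np.int64(-80)): 98, (np.int64(730), np.int64(-70)): 102, (np.int64(730), np.int64(-60)): 116, (np.int64(730), np.int64(-50)): 114, (np.int64(730), np.int64(-40)): 100, (np.int64(740), np.int64(-80)): 102, (np.int64(740), np.int64(-70)): 125, (np.int64(740), np.int64(-60)): 130, (np.int64(740), np.int64(-50)): 127, (np.int64(740), np.int64(-40)): 102, (np.int64(740), np.int64(-30)): 90, (np.int64(750), np.int64(-80)): 101, (np.int64(750), np.int64(-70)): 126, (np.int64(750), np.int64(-60)): 132, (np.int64(750), np.int64(-50)): 125, (np.int64(750), np.int64(-40)): 103, (np.int64(750), np.int64(-30)): 90, (np.int64(760), np.int64(-80)): 97, (np.int64(760), np.int64(-70)): 124, (np.int64(760), np.int64(-60)): 124, (np.int64(760), np.int64(-50)): 125, (np.int64(760), np.int64(-40)): 103, (np.int64(760), np.int64(-30)): 82, (np.int64(770), np.int64(-70)): 98, (np.int64(770), np.int64(-60)): 97, (np.int64(770), np.int64(-50)): 98, (np.int64(770), np.int64(-40)): 95}
288.0 199.15384615384616 [0.64329079 0.02456953 0.07      ] [0.64091868 0.0247667  0.084     ]
bottle [ 0.74482076 -0.05609821  0.125     ]
```

```bash

python3 -m crank '[{"dx":0,"dy":0,"dz":-0.01,"rx":0,"ry":0,"rz":-0.115,"fingers":0},{"dx":0,"dy":0,"dz":0,"rx":0,"ry":0,"rz":-0.115,"fingers":0},{"dx":0,"dy":0,"dz":0,"rx":0,"ry":0,"rz":-0.115,"fingers":0},{"dx":0,"dy":0,"dz":0,"rx":0,"ry":0,"rz":-0.115,"fingers":0},{"dx":0,"dy":0,"dz":0,"rx":0,"ry":0,"rz":-0.115,"fingers":0}]' >/dev/null
python3 -m crank '[{"dx":0,"dy":0,"dz":0,"rx":0,"ry":0,"rz":-0.113,"fingers":0},{"dx":0,"dy":0,"dz":0,"rx":0,"ry":0,"rz":0,"fingers":0}]'
python3 -c "
from h import *
go([.645,.024,.14],24.3)"
```

```text
time: 7.78
ee_pos: [0.529, 0.1515, 0.1464]
tool_rot: [-1.694, -2.645, 0.0]
contact_force: [0.1, 1.2, -0.4]
opening: 0.999
gripper_force: 0.0
t 7.7833 ee [0.529  0.1515 0.1464] yaw 24.7 tilt [-4.e-04  3.e-04 -1.e+00] q [ 0.06  0.22  1.75  0.    1.18 -0.37] F [ 0.1  1.2 -0.4] open 0.999 gf 0.0
shift mm [-164.4   52.1    6.3]
rz (world yaw -0.4) rz rad 0.007 shift after turn mm [-164.    53.3    6.3]
```

```bash

python3 -m crank '[{"dx":-0.035,"dy":0.011,"dz":0,"rx":0,"ry":0,"rz":0,"fingers":0},{"dx":-0.038,"dy":0.012,"dz":0,"rx":0,"ry":0,"rz":0,"fingers":0},{"dx":-0.038,"dy":0.012,"dz":0,"rx":0,"ry":0,"rz":0,"fingers":0},{"dx":-0.035,"dy":0.011,"dz":0,"rx":0,"ry":0,"rz":0,"fingers":0},{"dx":-0.018,"dy":0.006,"dz":0,"rx":0,"ry":0,"rz":0,"fingers":0}]' >/dev/null
python3 -m crank '[{"dx":0,"dy":0,"dz":0,"rx":0,"ry":0,"rz":0,"fingers":0},{"dx":0,"dy":0,"dz":0,"rx":0,"ry":0,"rz":0,"fingers":0},{"dx":0,"dy":0,"dz":0,"rx":0,"ry":0,"rz":0,"fingers":0}]'
python3 - <<'E'
from h import *
go([.645,.024,.047],24.3)
d=cap('wrist'); save(d,'pics/w7.png')
P=pts(d); s=bot.state();T=cv2.Rodrigues(s['tool_rot'])[0]
print('tcp px',proj(d,s['ee_pos']),'post guess',proj(d,[.645,.024,.084]))
hsv=cv2.cvtColor(d['image'],cv2.COLOR_RGB2HSV)
red=(((hsv[...,0]<6)|(hsv[...,0]>174))&(hsv[...,1]>140)&(hsv[...,2]>50)&(np.hypot(P[...,0]-.645,P[...,1]-.024)<.03))
q=P[red];print(len(q),q.mean(0)); t=q[abs(q[:,2]-.084)<.003];print(len(t),t.mean(0))
hub=(abs(P[...,2]-.046)<.003)&(np.hypot(P[...,0]-.604,P[...,1]-.111)<.025); print('hub',hub.sum(),P[hub].mean(0))
E
```

```text
time: 8.45
ee_pos: [0.6433, 0.0237, 0.1461]
tool_rot: [-1.702, -2.639, 0.0]
contact_force: [-0.3, -0.5, -0.2]
opening: 0.999
gripper_force: 0.0
t 8.45 ee [0.6433 0.0237 0.1461] yaw 24.4 tilt [-1.5e-03  7.0e-04 -1.0e+00] q [-0.15  0.41  1.49  0.    1.24 -0.57] F [-0.3 -0.5 -0.2] open 0.999 gf 0.0
shift mm [-0.5  1.8 99.1]
rz (world yaw -0.1) rz rad 0.001 shift after turn mm [-0.5  1.8 99.1]
tcp px (np.float64(280.891459817722), np.float64(269.97396037858186)) post guess (np.float64(283.2033666549439), np.float64(226.37899517688845))
252 [0.64532539 0.02599532 0.07289337]
103 [0.64711722 0.02522323 0.08268337]
hub 1087 [0.60627532 0.11230816 0.04534864]
```

View pics/w7.png

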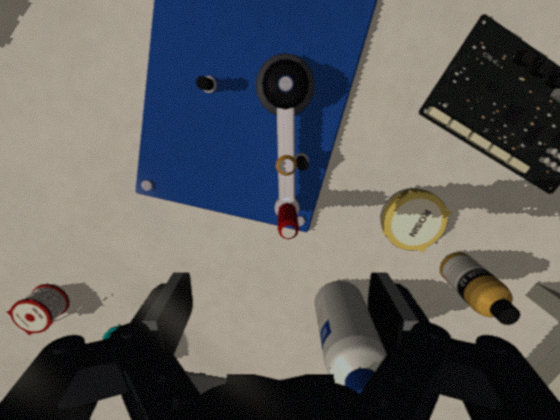

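The post top is at (288,229), nearly on target. The bottle stays about 11 cm behind the tool, so it is clear. I'll descend and grip.

```bash

python3 -m crank '[{"dx":0,"dy":0.0025,"dz":0.025,"rx":0,"ry":0,"rz":0,"fingers":0},{"dx":0,"dy":0,"dz":0.035,"rx":0,"ry":0,"rz":0,"fingers":0},{"dx":0,"dy":0,"dz":0.025,"rx":0,"ry":0,"rz":0,"fingers":0},{"dx":0,"dy":0,"dz":0.014,"rx":0,"ry":0,"rz":0,"fingers":0},{"dx":0,"dy":0,"dz":0,"rx":0,"ry":0,"rz":0,"fingers":0}]'
python3 -m crank '[{"dx":0,"dy":0,"dz":0,"rx":0,"ry":0,"rz":0,"fingers":0.5},{"dx":0,"dy":0,"dz":0,"rx":0,"ry":0,"rz":0,"fingers":0.5},{"dx":0,"dy":0,"dz":0,"rx":0,"ry":0,"rz":0,"fingers":0.5},{"dx":0,"dy":0,"dz":0,"rx":0,"ry":0,"rz":0,"fingers":0.5}]' 40
python3 - <<'E'
from h import *
go([.6465,.0235,.047],24.3)
d=cap('wrist'); save(d,'pics/w8.png')
P=pts(d); s=bot.state();T=cv2.Rodrigues(s['tool_rot'])[0]
hsv=cv2.cvtColor(d['image'],cv2.COLOR_RGB2HSV)
red=(((hsv[...,0]<6)|(hsv[...,0]>174))&(hsv[...,1]>140)&(hsv[...,2]>50)&(np.hypot(P[...,0]-.645,P[...,1]-.024)<.03))
L=(P[red]-s['ee_pos'])@T*1000; print(len(L),L.mean(0),L.min(0),L.max(0))
E
```

```text
time: 8.92
ee_pos: [0.6428, 0.0251, 0.0439]
tool_rot: [-1.697, -2.636, 0.005]
contact_force: [-1.0, 0.5, -0.3]
opening: 1.005
gripper_force: 0.0
time: 9.25
ee_pos: [0.6477, 0.0233, 0.0499]
tool_rot: [1.7, 2.638, 0.002]
contact_force: [0.1, -0.1, 0.1]
opening: 0.498
gripper_force: 0.0
t 9.25 ee [0.6477 0.0233 0.0499] yaw 24.4 tilt [ 3.4e-03 -5.0e-04 -1.0e+00] q [-0.15  0.54  1.53  0.    1.07 -0.57] F [ 0.1 -0.1  0.1] open 0.498 gf 0.0
shift mm [ 0.7 -1.   2.9]
rz (world yaw -0.1) rz rad 0.002 shift after turn mm [ 0.7 -1.   2.9]
1472 [  4.23104309   1.50396348 -19.35166409] [ -3.56286954  -5.42841103 -35.43808528] [6.74074344 8.85308119 8.54563477]
```

```bash

python3 -m crank '[{"dx":0,"dy":0.001,"dz":0.002,"rx":0,"ry":0,"rz":0,"fingers":0.7},{"dx":0,"dy":0,"dz":0,"rx":0,"ry":0,"rz":0,"fingers":1},{"dx":0,"dy":0,"dz":0,"rx":0,"ry":0,"rz":0,"fingers":1},{"dx":0,"dy":0,"dz":0,"rx":0,"ry":0,"rz":0,"fingers":1},{"dx":0,"dy":0,"dz":0,"rx":0,"ry":0,"rz":0,"fingers":1}]' 50
python3 -c "
from h import *
go([.6465,.0235,.047],24.3); P=np.array([.6055,.1125]); s=bot.state(); print(s['ee_pos'][:2]-P, np.hypot(*(s['ee_pos'][:2]-P)))"
```

```text
time: 9.72
ee_pos: [0.6479, 0.0239, 0.0462]
tool_rot: [1.701, 2.64, 0.001]
contact_force: [3.3, 0.1, 1.6]
opening: 0.174
gripper_force: 48.9
t 9.7167 ee [0.6479 0.0239 0.0462] yaw 24.4 tilt [ 1.5e-03  1.0e-04 -1.0e+00] q [-0.15  0.55  1.53  0.    1.07 -0.57] F [3.3 0.1 1.6] open 0.174 gf 48.9
shift mm [ 0.2 -1.5 -0.8]
rz (world yaw -0.1) rz rad 0.002 shift after turn mm [ 0.2 -1.5 -0.8]
[ 0.04241143 -0.08858965] 0.09821841018775807
```

```bash

python3 -m crank '[{"dx":0.0005,"dy":-0.01,"dz":0,"rx":0,"ry":0,"rz":0.1,"fingers":1},{"dx":0.0005,"dy":-0.01,"dz":0,"rx":0,"ry":0,"rz":0.1,"fingers":1},{"dx":0.0005,"dy":-0.01,"dz":0,"rx":0,"ry":0,"rz":0.1,"fingers":1},{"dx":0.0005,"dy":-0.01,"dz":0,"rx":0,"ry":0,"rz":0.1,"fingers":1},{"dx":0.0005,"dy":-0.01,"dz":0,"rx":0,"ry":0,"rz":0.1,"fingers":1}]'
python3 -c "
from h import *
go([.6465,.0235,.047]); P=np.array([.6055,.1125]); s=bot.state(); r=s['ee_pos'][:2]-P;print(r, np.hypot(*r),np.degrees(np.arctan2(r[1],r[0])))"
```

```text
time: 10.13
ee_pos: [0.599, 0.0151, 0.0463]
tool_rot: [2.307, 2.131, 0.003]
contact_force: [3.6, 2.5, -0.8]
opening: 0.167
gripper_force: 49.7
t 10.1333 ee [0.599  0.0151 0.0463] yaw -4.5 tilt [ 2.3e-03  1.0e-04 -1.0e+00] q [-0.17  0.46  1.67  0.    1.02 -0.09] F [ 3.6  2.5 -0.8] open 0.167 gf 49.7
shift mm [12.1 46.7 -0.6]
[-0.00647773 -0.09741332] 0.09762845640641334 -93.80441755703824
```

Winding well with low forces; continue.

```bash

python3 -m crank '[{"dx":0.0005,"dy":-0.01,"dz":0,"rx":0,"ry":0,"rz":0.1,"fingers":1},{"dx":0.0005,"dy":-0.01,"dz":0,"rx":0,"ry":0,"rz":0.1,"fingers":1},{"dx":0.0005,"dy":-0.01,"dz":0,"rx":0,"ry":0,"rz":0.1,"fingers":1},{"dx":0.0005,"dy":-0.01,"dz":0,"rx":0,"ry":0,"rz":0.1,"fingers":1},{"dx":0,"dy":0,"dz":0,"rx":0,"ry":0,"rz":0,"fingers":1}]'
python3 -m crank '[{"dx":0.0005,"dy":-0.01,"dz":0,"rx":0,"ry":0,"rz":0.1,"fingers":1},{"dx":0.0005,"dy":-0.01,"dz":0,"rx":0,"ry":0,"rz":0.1,"fingers":1},{"dx":0.0005,"dy":-0.01,"dz":0,"rx":0,"ry":0,"rz":0.1,"fingers":1},{"dx":0,"dy":0,"dz":0,"rx":0,"ry":0,"rz":0,"fingers":1},{"dx":0,"dy":0,"dz":0,"rx":0,"ry":0,"rz":0,"fingers":1}]'
python3 -c "
from h import *
go([.6465,.0235,.047]); P=np.array([.6055,.1125]); s=bot.state(); r=s['ee_pos'][:2]-P;T=cv2.Rodrigues(s['tool_rot'])[0];print(r, np.hypot(*r),np.degrees(np.arctan2(r[1],r[0])),'Ftool',T.T@s['contact_force'])"
```

```text
time: 10.55
ee_pos: [0.5603, 0.0263, 0.0464]
tool_rot: [2.683, 1.632, 0.003]
contact_force: [6.1, -0.8, -5.8]
opening: 0.171
gripper_force: 49.0
time: 10.97
ee_pos: [0.5373, 0.0429, 0.0463]
tool_rot: [2.891, 1.223, 0.004]
contact_force: [6.3, -2.1, -2.8]
opening: 0.17
gripper_force: 50.4
t 10.9667 ee [0.5373 0.0429 0.0463] yaw -44.1 tilt [ 0.0031 -0.0011 -1.    ] q [-0.14  0.34  1.82 -0.    0.97  0.63] F [ 6.3 -2.1 -2.8] open 0.17 gf 50.4
shift mm [62.1 91.8 -0.3]
[-0.06815793 -0.06963924] 0.09744294741970137 -134.38409758738723 Ftool [2.87309952 5.97272651 2.7982613 ]
```

```bash

python3 -m crank '[{"dx":0.0005,"dy":-0.01,"dz":0,"rx":0,"ry":0,"rz":0.1,"fingers":1},{"dx":0.0002,"dy":-0.005,"dz":0,"rx":0,"ry":0,"rz":0.05,"fingers":1},{"dx":0,"dy":0,"dz":0,"rx":0,"ry":0,"rz":0,"fingers":1},{"dx":0,"dy":0,"dz":0,"rx":0,"ry":0,"rz":0,"fingers":1}]'
python3 -c "
from h import *
go([.6465,.0235,.047]); P=np.array([.6055,.1125]); s=bot.state(); r=s['ee_pos'][:2]-P;T=cv2.Rodrigues(s['tool_rot'])[0];print(r, np.hypot(*r),np.degrees(np.arctan2(r[1],r[0])),'Ftool',T.T@s['contact_force'])"
python3 -m crank '[{"dx":0.0001,"dy":-0.003,"dz":0,"rx":0,"ry":0,"rz":0.03,"fingers":1},{"dx":0,"dy":0,"dz":0,"rx":0,"ry":0,"rz":0,"fingers":1},{"dx":0,"dy":0,"dz":0,"rx":0,"ry":0,"rz":0,"fingers":1}]'
python3 -c "
from h import *
go([.6465,.0235,.047]); P=np.array([.6055,.1125]); s=bot.state(); r=s['ee_pos'][:2]-P;T=cv2.Rodrigues(s['tool_rot'])[0];print(r, np.hypot(*r),np.degrees(np.arctan2(r[1],r[0])),'Ftool',T.T@s['contact_force'])"
```

```text
time: 11.3
ee_pos: [0.5276, 0.0538, 0.0463]
tool_rot: [2.974, 1.004, 0.003]
contact_force: [6.1, -3.2, -1.6]
opening: 0.173
gripper_force: 50.5
t 11.3 ee [0.5276 0.0538 0.0463] yaw -52.7 tilt [ 0.0028 -0.0015 -1.    ] q [-0.12  0.33  1.85 -0.    0.96  0.8 ] F [ 6.1 -3.2 -1.6] open 0.173 gf 50.5
shift mm [76.2 96.2 -0.3]
[-0.07792808 -0.05869633] 0.09756046867486896 -143.01252113351924 Ftool [2.94424985 6.27118105 1.62018982]
time: 11.55
ee_pos: [0.5259, 0.0561, 0.0463]
tool_rot: [2.989, 0.959, 0.003]
contact_force: [5.1, -3.0, -1.7]
opening: 0.171
gripper_force: 50.5
t 11.55 ee [0.5259 0.0561 0.0463] yaw -54.4 tilt [ 0.0026 -0.0015 -1.    ] q [-0.12  0.33  1.85 -0.    0.96  0.83] F [ 5.1 -3.  -1.7] open 0.171 gf 50.5
shift mm [79.1 96.7 -0.4]
[-0.07961835 -0.05642065] 0.09758264334166482 -144.67713480131567 Ftool [2.39889499 5.43561446 1.67911495]
```

Step on until the stop is felt.

```bash

python3 -m crank '[{"dx":0.0001,"dy":-0.002,"dz":0,"rx":0,"ry":0,"rz":0.02,"fingers":1},{"dx":0,"dy":0,"dz":0,"rx":0,"ry":0,"rz":0,"fingers":1},{"dx":0,"dy":0,"dz":0,"rx":0,"ry":0,"rz":0,"fingers":1}]'
python3 -m crank '[{"dx":0.0001,"dy":-0.002,"dz":0,"rx":0,"ry":0,"rz":0.02,"fingers":1},{"dx":0,"dy":0,"dz":0,"rx":0,"ry":0,"rz":0,"fingers":1},{"dx":0,"dy":0,"dz":0,"rx":0,"ry":0,"rz":0,"fingers":1}]'
python3 -c "
from h import *
go([.6465,.0235,.047]); P=np.array([.6055,.1125]); s=bot.state(); r=s['ee_pos'][:2]-P;T=cv2.Rodrigues(s['tool_rot'])[0];print(r, np.hypot(*r),np.degrees(np.arctan2(r[1],r[0])),'Ftool',T.T@s['contact_force'])"
```

```text
time: 11.8
ee_pos: [0.5252, 0.0571, 0.0463]
tool_rot: [2.998, 0.929, 0.004]
contact_force: [6.6, -5.0, -1.7]
opening: 0.173
gripper_force: 50.5
time: 12.05
ee_pos: [0.525, 0.0575, 0.0464]
tool_rot: [3.004, 0.9, 0.005]
contact_force: [9.6, -11.0, -6.1]
opening: 0.169
gripper_force: 50.6
t 12.05 ee [0.525  0.0575 0.0464] yaw -56.7 tilt [ 0.0048 -0.0046 -1.    ] q [-0.11  0.32  1.85 -0.    0.96  0.88] F [  9.6 -11.   -6.1] open 0.169 gf 50.6
shift mm [82.8 95.2  0.1]
[-0.08054631 -0.05498362] 0.09752387579206954 -145.6812407436741 Ftool [ 1.94115845 14.42102651  6.22081501]
```

The tangential force jumped from about 6 N to 14 N after 81° of turn, so the arm is against its stop. I'll check numerically that the reel and this pose hold.

```bash

python3 -m crank '[{"dx":0,"dy":0,"dz":0,"rx":0,"ry":0,"rz":0,"fingers":1},{"dx":0,"dy":0,"dz":0,"rx":0,"ry":0,"rz":0,"fingers":1},{"dx":0,"dy":0,"dz":0,"rx":0,"ry":0,"rz":0,"fingers":1},{"dx":0,"dy":0,"dz":0,"rx":0,"ry":0,"rz":0,"fingers":1},{"dx":0,"dy":0,"dz":0,"rx":0,"ry":0,"rz":0,"fingers":1}]'
python3 - <<'E'
from h import *
for n in('wrist','top'):
    d=cap(n);P=pts(d)
    m=(abs(P[...,2]-.057)<.006)&(np.hypot(P[...,0]-.553,P[...,1]-.241)<.05); print(n,m.sum(),P[m].mean(0) if m.any() else None)
E
```

```text
time: 12.47
ee_pos: [0.525, 0.0575, 0.0463]
tool_rot: [3.004, 0.899, 0.005]
contact_force: [9.3, -11.6, -6.4]
opening: 0.174
gripper_force: 50.6
wrist 0 None
top 231 [0.55357142 0.24228493 0.05694027]
```

The reel has not moved and the arm is held on its stop.

```bash
python3 -c "
from plant import bot
print(bot.sign_off())"
```

```text
the job is handed in; nothing more can be done
None
```

I set the blue reel upright in the turntable, let go of it, then wound the spring arm clockwise about 81° to its stop; the gripper still holds the post there, and I handed the job in at about 12.5 s.

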